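Load and clamp a welding jig: lug, then stub, then winged cam

ROBOT

A 7-joint arm with a two-finger parallel gripper is mounted at the origin on the work surface. World frame = base frame: x ahead of the robot, y to its left, z up, the work surface at z = 0. Lengths are in m, angles in degrees, forces in N, time in s.
With the tool pointing down it reaches from about 0.425 to 0.925 m from the base axis. Payload 6.8 kg.
Tool frame: the origin (TCP) lies at the very end of the fingers, on their centre line; the grasp point (between the pads) lies r.grasp_offset behind it (r.grasp_offset is the distance from the TCP to the grasp point, in m); z points along the fingers, y is the line along which they close (so a half turn about z gives the same grasp; the last joint's range is limited). The gripper opens to 85 mm and grips with 20 to 120 N. Pads are 22 mm wide; open, the fingers measure 114 mm over their backs; the gripper's body (76 mm by 85 mm) begins 54 mm behind the grasp point. The pads swing forward as they close: fully open they stand 13 mm farther back than shut.
Start: joints at [61.301, 27.33, 1.283, 89.118, -0.659, 63.558, -4.761], TCP at [0.258, -0.624, 0.231] pointing down, gripper open.
Joint ranges: [-169.35, 169.35], [-19.33, 120.38], [-80.79, 83.38], [13.8, 139.57], [-78.32, 258.32], [9.67, 109.79], [-169.56, 169.56]. Speed limits (degrees/s): [136.94, 136.94, 180, 180, 180, 180, 180].

INTERFACE

Orientations are given as [roll, pitch, yaw] about the fixed x, y, z axes, in that order (R = Rz(yaw) Ry(pitch) Rx(roll)).
In Python, from station import r gives the robot as it stands. The module is installed in compiled form; this text tells all that it offers.
- The arm moves only by the tool jog_arm, never from a script. Its argument "plan" is a list of rows, each a list of 3 entries, a list of its own where there are three numbers: the gripper command: -1 is fully open, 1 is shut, values between are in proportion, then the shift along the world's x, y, z in m, then the turn about the world's z in degrees. A call has 1 to 20 rows; each row is the pose to reach, as a shift and turn from the pose commanded when the call began; what a row does not reach only later rows make up. A row lasts 1/12 s, in which the tool goes at most 41.7 mm and 7.16 degrees, less where a joint would pass 70% of its speed; a pose out of reach is approached as far as the arm can. A call with a gripper value outside its range is refused whole. The fingers move at their own pace and stop on an object; the grip force is fixed at half the most. Time passes only in rows, so rows that repeat a pose let the fingers close. It gives the time, the measured TCP pose, the force, the opening and the grip force at its end, in the units of the state.
- r.observe(): the state, without advancing time (a new reading comes with each control period).
- r.read_camera(name): name is "scene" or "top" or "wrist"; returns a dict with "color" (400x640x3 uint8, red, green, blue), "camera_matrix" (3x3 intrinsics, pixels), "view" (4x4, takes a point from world to camera coordinates); the wrist camera has in their place "T_tool_cam" (4x4, takes a point from camera to tool coordinates, whose origin is the TCP and whose axes are the flange's). Camera axes: x right, y down, z forward; pixel columns grow to the right and rows downward; lengths in m; the calibration is good to about 2 mm. A picture is of the moment at which its call begins: read the wrist's pose just before it. There is no depth.
- r.hand_in(): hands the job in; it is judged then, once.
Trained networks look in a picture, given as the dict that the camera call returned (one of the last four; its "shot" number tells which), for a name from the list of things; names that differ only in an ending like _2 or _b are one class to them, and where a whole thing is asked for, a point or a joint stands for the part that bears it (a point fixed in the world has none). Each returns a list of dicts, best first, with "conf" (0 to 1); they miss things now and then, are a little off and sometimes report something else, mostly with a low value. They report only what shows in the picture. A call takes as long as a camera call. They do not tell look-alikes from the thing itself.
- r.find_in(picture, target): "extent" ([left, top, right, bottom] in pixels, round what is visible of it).
- r.cut_out(picture, target): "mask" (400x640 bool, what is visible of it) and "extent" ([left, top, right, bottom] in pixels, round what is visible of it).
The state is a dict: "clock": time; "q": joint angles; "dq": joint speeds; "tau": joint torques, N m; "ee_pos": TCP position; "eef_rot": TCP orientation; "wrist_force": force on the tool from outside, world axes, zero at the start; "moment": the same for the moment, N m; "gripper_width": finger opening in m; "grasp_force": force on a finger pad.
Only numpy, scipy, OpenCV 4.12 (cv2) and the standard library are available. Lean on these libraries where they do the work, as an engineer would, in place of code of your own. Each camera call takes 0.05 s, during which the arm holds its last target. There are 200 camera calls.

TASK

Load the welding jig: lower the lug into the open part of the channel and slide it under the lips until it is fully home against the sprung stop at the blind end, then set the tube stub flat in the channel right behind it, between the lug and the winged cam. Then clamp both by turning the winged cam clockwise (seen from above) until it comes up against its end stop, which takes more than one grip, and leave the wrench and the hammer where they are.

Things in the scene. Friction and masses are not known exactly. Their poses are not given: they have to be found in the camera images.
- jig: Fixed steel jig, base 115 (x) x 260 (y=-150 to 110) x 15 mm. Origin at table height under the channel's centre line, z up. The channel runs along y: floor z=15 mm, 63 mm wide, walls 12 mm thick with tops at z=30 mm. Blind end at -y, where the face of a brass sprung stop stands at y=-110; winged cam at +y, its axis at y=+66.
- window (a point): Middle of the channel's open window, on its floor (jig x=0, y=5, z=15 mm; axes as the jig's). The window runs from the lips (jig y=-38) to the open cam (jig y=+48) and takes a foot from above.
- lip_edge (a point): Middle of the lips' +y end, at their top (jig x=0, y=-38, z=36 mm; axes as the jig's). The two lips lie on the walls from y=-125 to -38, z=30 to 36 mm, and leave a slot 44 mm wide between them: a foot can only slide in underneath, from the window.
- panel (a point): Middle of the top edge of an upright panel on the jig, 72 mm above the table, 85 mm long (y), 8 mm thick; its face is 43.5 mm from the cam's axis on the -x side. The turning wings pass it at 9 mm; fingers opened so that their backs reach more than 40 mm from the axis would strike it.
- lug: Loose steel lug, 0.5 to 0.8 kg: foot 60 (x) x 80 (y) x 12 mm, upright ear in its middle 10 mm thick (x), 50 long (y), round-topped, 77 mm high overall. Origin under the foot's centre, z up. Fits the channel with 1.5 mm each side, y along the channel's, either way round. Home against the stop its centre is at jig y=-70 mm, 8 mm further once clamped.
- stub: Loose steel stub, 0.45 to 0.7 kg: foot 60 (x) x 70 (y) x 12 mm, upright closed tube in its middle 50 (x) x 25 (y), 75 mm high overall, too wide for the slot between the lips. Origin under the foot's centre, z up. Fits the channel like the lug. With the lug home there are 8 mm to spare between lug and open cam (stub centre at jig y=+5 to +13 mm).
- wing (a joint): Turn of the winged eccentric cam, rad: -0.2 to 0.2 at the start (open), grows clockwise seen from above, end stop at 2.7. At 0 the wings lie along the jig's x. From about 1.3 on the cam pushes stub and lug against the sprung stop (up to about 15 N). It stays where it is left (friction 0.15 N m).
- wing_grip (a point): Point on the cam's axis at mid-height of the wings, 72 mm above the table. The wings are an upright steel bar 68 mm long and 10 mm thick, from 55 to 88 mm above the table; this point's x axis lies along them and turns with them, z up. Below them a hub 22 mm in diameter.
- stop (a joint): Travel of the brass sprung stop towards the blind end, m: 0 at rest, at most 0.015. Preloaded with about 5 N, then 1.2 N per mm.
- wrench: Bystander, to be left alone: open-ended wrench, 180 mm long, lying flat between the loose parts and the jig; origin under its centre.
- hammer: Bystander, to be left alone: hammer, 280 mm long, lying flat; origin under its centre.
Not all that is in view belongs to the job. Leave any blue or pink look-alike of the lug alone. Leave any blue look-alike of the stub alone.

How it is judged (in metres and radians):
On the way, in this order (a step that is already met when the one before it is completed fails the run):
1. the lug is under the lips, home at the stop, before the stub is in (x of lug in the frame of jig between -0.004 and 0.004 m and z of lug in the frame of jig between 0.012 and 0.0185 m and angle between lug's own z axis and vertical below 0.06 rad and angle between the y axis of lug and the y axis of jig, either way round below 0.08 rad and y of lug in the frame of jig between -0.09 and -0.066 m and not (x of stub in the frame of jig between -0.004 and 0.004 m and z of stub in the frame of jig between 0.012 and 0.0185 m and angle between stub's own z axis and vertical below 0.06 rad and angle between the y axis of stub and the y axis of jig, either way round below 0.08 rad and y of stub in the frame of jig between -0.01 and 0.02 m)), for 0.2 s.
2. the stub lies flat in the channel behind the lug, the cam still open (x of stub in the frame of jig between -0.004 and 0.004 m and z of stub in the frame of jig between 0.012 and 0.0185 m and angle between each of stub, lug's own z axis and vertical below 0.06 rad and angle between the y axis of each of stub, lug and the y axis of jig, either way round below 0.08 rad and y of stub in the frame of jig between -0.01 and 0.02 m and x of lug in the frame of jig between -0.004 and 0.004 m and z of lug in the frame of jig between 0.012 and 0.0185 m and y of lug in the frame of jig between -0.09 and -0.062 m and value of joint wing below 1.1 rad), for 0.2 s.
3. the cam is turned and the parts press the sprung stop in (value of joint wing above 2.45 rad and value of joint stop above 0.004 m), for 0.2 s.
At the end, for the whole second after the job is handed in: Lug (centre at jig y=-90 to -72 mm) and stub (-12 to +6 mm) lie in the channel at rest, within 3.5 mm of its floor, 4 mm of its centre line, 0.06 rad of upright and 0.08 rad of square; the wing is beyond 2.45 rad and the sprung stop pressed in over 4 mm (all of step 3 and x of lug in the frame of jig between -0.004 and 0.004 m and z of lug in the frame of jig between 0.012 and 0.0185 m and angle between each of lug, stub's own z axis and vertical below 0.06 rad and angle between the y axis of each of lug, stub and the y axis of jig, either way round below 0.08 rad and y of lug in the frame of jig between -0.09 and -0.072 m and x of stub in the frame of jig between -0.004 and 0.004 m and z of stub in the frame of jig between 0.012 and 0.0185 m and y of stub in the frame of jig between -0.012 and 0.006 m and velocity of joint wing between -0.05 and 0.05 rad/s and linear speed of each of lug, stub below 0.02 m/s); the robot touches nothing.
It fails at once if a bystander is shoved more than 40 mm (distance of any of wrench, hammer from where it was at the start of the episode above 0.04 m).
It also fails if it takes over 72 s, if anything falls off the work surface, if the arm or the gripper's body presses on something with over 40 N, if the wrist force passes 120 N, or if a joint passes its speed limit or range.

## Working session

There is one attempt and no reset: what is moved stays moved. The work goes in short steps, Python scripts to look and compute and a tool call to move; the robot and the scene stay as the last step left them, time stands still between calls to the robot, and variables do not carry over. Pictures are saved under pics/ and viewed, at most 10 in all, crops included, and the job is handed in when it is done.

Besides the shell and the picture viewer there is one more tool, called after ">>>" by a JSON object that holds its "name" and its "arguments", one argument or row to a line. jog_arm: Moves the arm, as the interface text tells. Its arguments: {"type":"object","properties":{"plan":{"type":"array","items":{"type":"array"}}},"required":["plan"]}

```bash
mkdir -p pics
python3 - <<'E'
from station import r
import cv2,numpy as np
s=r.observe(); print(s['ee_pos'],s['eef_rot'],r.grasp_offset,s['clock'])
a=r.read_camera("top"); b=r.read_camera("scene")
for n,p in(("top",a),("scene",b)):
    cv2.imwrite(f"pics/{n}0.png",p["color"][:,:,::-1]); print(n,p["camera_matrix"].round(1).tolist(),p["view"].round(3).tolist())
    for t in("jig","lug","stub","wing","panel","wrench","hammer"):
        print(t,[(np.round(d["extent"]).tolist(),round(d["conf"],2)) for d in r.find_in(p,t)][:4])
E
```

```text
[ 0.25816296 -0.62304506  0.23031716] [-1.79894569e+02  7.47779713e-03  2.25106244e+01] 0.0187 0.0
top [[410.3, 0.0, 318.8], [0.0, 410.3, 198.0], [0.0, 0.0, 1.0]] [[0.009, -1.0, -0.005, 0.105], [-0.999, -0.009, -0.047, 0.514], [0.047, 0.006, -0.999, 0.986], [0.0, 0.0, 0.0, 1.0]]
jig [([375.0, 153.0, 485.0, 202.0], 0.83), ([252.0, 147.0, 290.0, 182.0], 0.27)]
lug [([199.0, 252.0, 236.0, 291.0], 0.71), ([256.0, 275.0, 297.0, 309.0], 0.61), ([238.0, 207.0, 283.0, 252.0], 0.6), ([310.0, 161.0, 332.0, 233.0], 0.42)]
stub [([253.0, 148.0, 290.0, 183.0], 0.94), ([227.0, 97.0, 264.0, 135.0], 0.79), ([376.0, 158.0, 403.0, 190.0], 0.2)]
wing [([376.0, 160.0, 403.0, 188.0], 0.77)]
panel [([370.0, 154.0, 485.0, 208.0], 0.65)]
wrench [([310.0, 161.0, 328.0, 232.0], 0.57)]
hammer [([137.0, 113.0, 214.0, 226.0], 0.69)]
scene [[466.1, 0.0, 321.4], [0.0, 466.1, 201.6], [0.0, 0.0, 1.0]] [[-0.53, 0.848, 0.021, 0.183], [0.462, 0.309, -0.832, -0.184], [-0.711, -0.431, -0.555, 1.686], [0.0, 0.0, 0.0, 1.0]]
jig [([192.0, 182.0, 284.0, 235.0], 0.72)]
lug [([380.0, 179.0, 408.0, 212.0], 0.95), ([420.0, 209.0, 452.0, 241.0], 0.88), ([364.0, 210.0, 400.0, 240.0], 0.65)]
stub [([328.0, 273.0, 364.0, 319.0], 0.85), ([338.0, 236.0, 363.0, 273.0], 0.76)]
wing [([250.0, 190.0, 272.0, 225.0], 0.68)]
panel [([191.0, 184.0, 286.0, 236.0], 0.92)]
wrench [([296.0, 219.0, 343.0, 252.0], 0.88)]
hammer [([419.0, 250.0, 464.0, 348.0], 0.73)]
```

Run:
```python
import cv2
a=cv2.imread("pics/top0.png")[85:325,130:500]
cv2.imwrite("pics/topc.png",cv2.resize(a,None,fx=2.15,fy=2.15,interpolation=cv2.INTER_CUBIC))
```

```text
(no output)
```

View pics/topc.png

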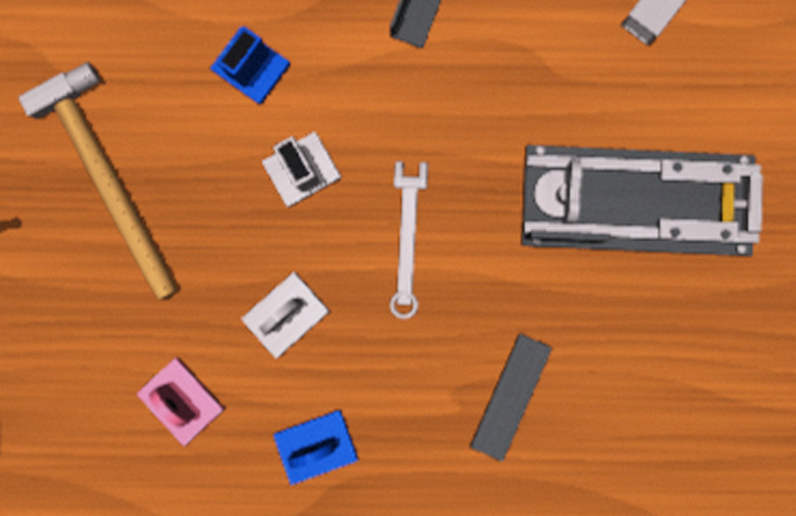

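Crop (scale 2.15, offset 130,85). Lug candidates are grey (285,315), pink (180,402) and blue (315,447), which in full pixels are (262,231), (214,272) and (276,293). Stub candidates are grey (300,168) → (269,163) and blue (250,65) → (246,115). I choose the two grey ones. The jig is at (435,178) with the cam to the left (+y), the wrench is at (320,197), and the hammer is far left.

```bash
cat > h.py <<'E'
from station import r
import cv2,numpy as np
from scipy.spatial.transform import Rotation as R
def cam(name):
    s=r.observe(); p=r.read_camera(name)
    if name=="wrist":
        T=np.eye(4);T[:3,:3]=R.from_euler('xyz',s['eef_rot'],degrees=True).as_matrix();T[:3,3]=s['ee_pos']
        p["view"]=np.linalg.inv(T@p["T_tool_cam"])
    return p
def proj(p,X):
    c=np.c_[X,np.ones(len(X))]@p["view"].T; q=c[:,:3]@p["camera_matrix"].T; return q[:,:2]/q[:,2:]
def back(p,uv,z):
    V=p["view"];Rc=V[:3,:3];C=-Rc.T@V[:3,3]
    d=np.c_[uv,np.ones(len(uv))]@np.linalg.inv(p["camera_matrix"]).T@Rc
    return (C+d*((z-C[2])/d[:,2])[:,None])[:,:2]
def rect(p,mask,z):
    m=mask.astype(np.uint8); c=max(cv2.findContours(m,0,1)[0],key=cv2.contourArea)[:,0].astype(float)
    w=back(p,c,z)*1000; (cx,cy),(a,b),t=cv2.minAreaRect(w.astype(np.float32))
    if a<b: t+=90   # t = direction of long side
    return np.round([cx,cy,max(a,b),min(a,b),(t+90)%180-90],1)
def masks(p,t,z):
    for d in r.cut_out(p,t):
        m=d["mask"].astype(bool); col=np.median(p["color"][m],axis=0) if m.any() else 0
        if m.sum()>50: print(t,round(d["conf"],2),np.round(d["extent"]).tolist(),col,rect(p,m,z))
E
python3 - <<'E'
from h import *
p=cam("top")
for t,z in(("jig",.015),("lug",.010),("stub",.010),("wing",.088)): masks(p,t,z)
# base corners seen in crop
c=np.array([[527,147],[755,156],[750,254],[522,244]])/2.15+[130,85]
print(back(p,c,.015)*1000)
print(back(p,np.array([[573,155],[573,222]])/2.15+[130,85],.088))
E
```

```text
jig 0.77 [375.0, 154.0, 486.0, 202.0] [88. 88. 91.] [ 563.9 -154.8  273.3  118.1   88.5]
jig 0.24 [310.0, 158.0, 328.0, 226.0] [215. 206. 210.] [ 5.243e+02  1.066e+02  1.632e+02  3.680e+01 -3.000e-01]
lug 0.88 [195.0, 252.0, 236.0, 292.0] [222.  139.5 175. ] [333.3 363.4  79.6  63.8  43.8]
lug 0.79 [238.0, 213.0, 282.0, 251.0] [219. 209. 213.] [429.6 248.2  85.3  62.4 -49. ]
lug 0.67 [257.0, 275.0, 297.0, 308.0] [ 32.  98. 223.] [282.7 211.4  79.5  59.8 -70.3]
stub 0.9 [256.0, 147.0, 289.0, 184.0] [188. 170. 172.] [600.3 232.7  74.6  71.8  29.6]
stub 0.81 [229.0, 97.0, 263.0, 132.0] [ 23.  55. 119.] [716.  290.8  72.4  63.9  54.9]
[[ 623.47696954  -26.77006654]
 [ 615.42873329 -284.71125217]
 [ 504.36252833 -278.06479597]
 [ 513.28916357  -21.45384231]]
[[ 0.60389946 -0.06549383]
 [ 0.53337303 -0.06552604]]
```

>>> {"name": "jog_arm", "arguments": {
  "plan": [
    [-1,[0.26,0.52,0.04],108],
    [-1,[0.26,0.52,0.04],108],
    [-1,[0.26,0.52,0.04],108],
    [-1,[0.26,0.52,0.04],108],
    [-1,[0.26,0.52,0.04],108],
    [-1,[0.26,0.52,0.04],108],
    [-1,[0.26,0.52,0.04],108],
    [-1,[0.26,0.52,0.04],108],
    [-1,[0.26,0.52,0.04],108],
    [-1,[0.26,0.52,0.04],108],
    [-1,[0.26,0.52,0.04],108],
    [-1,[0.26,0.52,0.04],108],
    [-1,[0.26,0.52,0.04],108],
    [-1,[0.172,0.871,0.04],108],
    [-1,[0.172,0.871,0.04],108],
    [-1,[0.172,0.871,0.04],108],
    [-1,[0.172,0.871,0.04],108],
    [-1,[0.172,0.871,0.04],108],
    [-1,[0.172,0.871,0.04],108],
    [-1,[0.172,0.871,0.04],108]
  ]
}}

```text
clock: 2.72
ee_pos: [0.4478, 0.1485, 0.271]
eef_rot: [180.0, 0.1, 130.5]
wrist_force: [1.3, 0.9, -0.6]
gripper_width: 0.0855
grasp_force: 0.0
```

>>> {"name": "jog_arm", "arguments": {
  "plan": [
    [-1,[-0.01,0.075,0],0],
    [-1,[-0.01,0.075,0],0],
    [-1,[-0.01,0.075,0],0],
    [-1,[-0.01,0.075,0],0]
  ]
}}

```text
clock: 3.05
ee_pos: [0.4377, 0.2239, 0.2708]
eef_rot: [180.0, -0.0, 130.8]
wrist_force: [0.3, -0.8, -0.1]
gripper_width: 0.0855
grasp_force: 0.0
```

Run:
```python
from h import *
s=r.observe();print(s['ee_pos'],s['eef_rot'],s['clock'],s['q'])
p=cam("wrist"); print(p["T_tool_cam"].round(3).tolist())
masks(p,"lug",.012);masks(p,"stub",.012)
cv2.imwrite("pics/w1.png",p["color"][:,:,::-1])
```

```text
[0.43774076 0.22393261 0.27078886] [ 1.79963752e+02 -3.18446394e-02  1.30778189e+02] 3.05 [  6.49884892  12.52231108 -46.32650864 108.47206861  10.08809463
  63.13403915  -2.95125443]
[[0.001, -0.945, -0.326, 0.084], [1.0, 0.001, 0.0, -0.0], [0.0, -0.326, 0.945, -0.143], [0.0, 0.0, 0.0, 1.0]]
lug 0.95 [308.0, 118.0, 347.0, 179.0] [224. 215. 216.] [429.8 247.1  79.9  60.5 -48.9]
lug 0.95 [296.0, 2.0, 361.0, 58.0] [234. 171. 202.] [331.9 362.7  79.3  61.4  43.1]
lug 0.64 [202.0, 58.0, 258.0, 133.0] [ 54. 106. 218.] [282.8 210.9  81.4  63.6 -69.9]
stub 0.56 [453.0, 220.0, 508.0, 282.0] [26. 38. 80.] [736.3 284.2 115.3  88.2 -33.2]
stub 0.47 [176.0, 296.0, 310.0, 400.0] [84. 80. 81.] [566.1 -83.2 136.6 120.3  87.1]
```

View pics/w1.png

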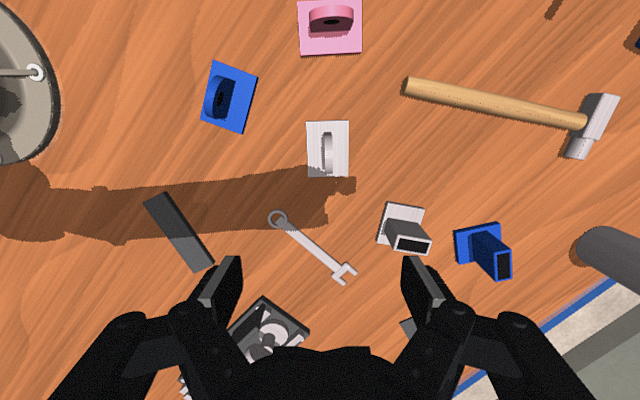

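The grey lug at (328,149) is well isolated and its ear lies along the fingers' plane, so I can grasp it.

>>> {"name": "jog_arm", "arguments": {
  "plan": [
    [-0.1,[-0.008,0.0232,-0.03],0.3],
    [-0.1,[-0.008,0.0232,-0.07],0.3],
    [-0.1,[-0.008,0.0232,-0.11],0.3],
    [-0.1,[-0.008,0.0232,-0.15],0.3],
    [-0.1,[-0.008,0.0232,-0.19],0.3],
    [-0.1,[-0.008,0.0232,-0.22],0.3],
    [-0.1,[-0.008,0.0232,-0.234],0.3],
    [-0.1,[-0.008,0.0232,-0.234],0.3],
    [-0.1,[-0.008,0.0232,-0.234],0.3]
  ]
}}

```text
clock: 3.95
ee_pos: [0.4307, 0.2436, 0.0363]
eef_rot: [-179.9, 0.0, 130.7]
wrist_force: [-0.8, -0.7, 0.7]
gripper_width: 0.0469
grasp_force: 0.0
```

>>> {"name": "jog_arm", "arguments": {
  "plan": [
    [1,[0,0,0],0],
    [1,[0,0,0],0],
    [1,[0,0,0],0],
    [1,[0,0,0],0],
    [1,[0,0,0],0],
    [1,[0,0,0],0],
    [1,[0,0,0],0],
    [1,[0,0,0],0]
  ]
}}

```text
clock: 4.62
ee_pos: [0.4316, 0.2452, 0.0381]
eef_rot: [179.9, 0.1, 130.8]
wrist_force: [-0.1, -0.6, 5.9]
gripper_width: 0.0091
grasp_force: 60.1
```

>>> {"name": "jog_arm", "arguments": {
  "plan": [
    [1,[0,0,0.04],0],
    [1,[0,0,0.08],0],
    [1,[0,0,0.12],0],
    [1,[0,0,0.16],0],
    [1,[0.13,-0.508,0.21],-42.6],
    [1,[0.13,-0.508,0.21],-42.6],
    [1,[0.13,-0.508,0.21],-42.6],
    [1,[0.13,-0.508,0.21],-42.6],
    [1,[0.13,-0.508,0.21],-42.6],
    [1,[0.13,-0.508,0.21],-42.6],
    [1,[0.13,-0.508,0.21],-42.6],
    [1,[0.13,-0.508,0.21],-42.6],
    [1,[0.13,-0.508,0.21],-42.6],
    [1,[0.13,-0.508,0.21],-42.6],
    [1,[0.13,-0.508,0.21],-42.6],
    [1,[0.13,-0.508,0.21],-42.6],
    [1,[0.13,-0.508,0.21],-42.6],
    [1,[0.13,-0.508,0.21],-42.6],
    [1,[0.13,-0.508,0.21],-42.6],
    [1,[0.13,-0.508,0.21],-42.6]
  ]
}}

```text
clock: 6.28
ee_pos: [0.5596, -0.2618, 0.2458]
eef_rot: [-179.9, -0.1, 88.2]
wrist_force: [0.1, 1.0, -6.1]
gripper_width: 0.0092
grasp_force: 61.4
```

Run:
```python
from h import *
s=r.observe();print(s['ee_pos'],s['eef_rot'],s['clock'],s['gripper_width'],s['wrist_force'])
p=cam("wrist"); 
import pickle;pickle.dump(p,open("w2.pkl","wb"))
O=np.array([.5645,-.133]);a=np.radians(-1.8);M=np.array([[np.cos(a),-np.sin(a)],[np.sin(a),np.cos(a)]])
def J(x,y,z): return np.r_[O+M@[x,y],z]
im=p["color"][:,:,::-1].copy()
for q in [(-57.5,110,15),(57.5,110,15),(57.5,-150,15),(-57.5,-150,15),(22,-38,36),(-22,-38,36),(0,66,88),(31.5,40,15),(-31.5,40,15)]:
    u=proj(p,[J(*(np.array(q)/1000))])[0];print(q,u.round());cv2.drawMarker(im,tuple(int(v) for v in u.round()),(0,255,0),0,7)
cv2.imwrite("pics/w2.png",im)
```

```text
[ 0.55963936 -0.26176768  0.24583684] [-1.79904229e+02 -9.82918341e-02  8.82392730e+01] 6.2833 0.00918746930632822 [ 0.11760991  0.99295194 -6.07807671]
(-57.5, 110, 15) [269. -46.]
(57.5, 110, 15) [375. -46.]
(57.5, -150, 15) [363. 184.]
(-57.5, -150, 15) [280. 184.]
(22, -38, 36) [341.  98.]
(-22, -38, 36) [304.  98.]
(0, 66, 88) [322. -28.]
(31.5, 40, 15) [349.  27.]
(-31.5, 40, 15) [295.  27.]
```

View pics/w2.png

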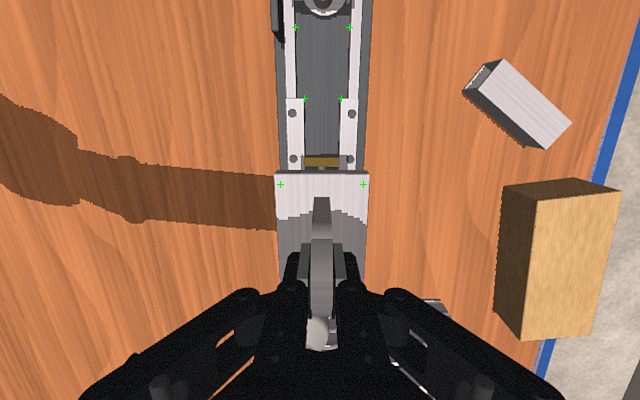

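Overlay agrees well: lips' end at row 98, slot columns 304–341, lug foot front edge at row ~172, columns 275–369. Next are sub-pixel edges for the channel centre line, lip end and the lug in hand.

Run:
```python
from h import *
import pickle;p=pickle.load(open("w2.pkl","rb"))
g=cv2.cvtColor(p["color"],cv2.COLOR_RGB2GRAY).astype(float)
def edge(v,lo,hi,sgn):
    d=np.gradient(v)[lo:hi]*sgn; i=int(d.argmax()); w=np.clip(d[max(i-2,0):i+3],0,None); return lo+(w*np.arange(max(i-2,0),max(i-2,0)+len(w))).sum()/w.sum()
def fit(rows,l,rr,z,name,sl=-1,sr=1):
    e=np.array([[edge(g[y],*l,sl),edge(g[y],*rr,sr),y] for y in rows])
    A=back(p,e[:,[0,2]],z)*1000;B=back(p,e[:,[1,2]],z)*1000
    m=(A+B)/2; w=np.abs(A-B)[:,0]; ok=abs(w-np.median(w))<1.5
    k=np.polyfit(m[ok,1],m[ok,0],1);print(name,"width",np.median(w).round(1),"n",ok.sum(),"x at y=-133:",np.polyval(k,-133).round(2),"yaw",-np.degrees(np.arctan(k[0])).round(2),"y",m[:,1].min().round(),m[:,1].max().round())
fit(range(35,92),(288,304),(340,356),.015,"window")
fit(range(104,150),(296,312),(333,349),.030,"slot")
fit(range(20,165),(268,284),(362,378),.015,"base",-1,1)
fit(range(20,165),(268,284),(362,378),.015,"base'",1,-1)
# lug in hand: foot top plane
zt=.2458-.038+.012
fit(range(178,210),(268,282),(360,376),zt,"lug",1,-1)
for cs in (range(290,300),range(346,354)):
    print("lip end", g[90:106,cs].mean(1).round())
v=g[164:182,300:345].mean(1).round();print("lugfront",v)
for rw in (97,98,99): print(rw,back(p,[[322,rw]],.036)*1000)
for rw in (169,170,171,172,173): print(rw,back(p,[[322,rw]],zt)*1000, back(p,[[322,rw]],zt-.012)*1000)
```

```text
window width 66.2 n 57 x at y=-133: 564.36 yaw -2.05 y -162.0 -101.0
slot width 45.3 n 46 x at y=-133: 564.72 yaw -2.39 y -232.0 -178.0
base width 115.2 n 121 x at y=-133: 564.37 yaw -2.12 y -255.0 -86.0
base' width 110.1 n 64 x at y=-133: 564.07 yaw -2.05 y -255.0 -86.0
lug width 59.3 n 32 x at y=-133: 564.0 yaw -1.91 y -243.0 -222.0
lip end [167. 168. 167. 168. 168. 169. 169. 152. 172. 238. 229. 228. 227. 227.
 227. 227.]
lip end [174. 176. 176. 174. 171. 173. 173. 170. 195. 226. 228. 226. 226. 225.
 225. 225.]
lugfront [109. 110.  99.  80.  84.  83.  72.  73.  73. 108. 179. 213. 216. 213.
 213. 213. 213. 213.]
97 [[ 563.306286   -169.99051561]]
98 [[ 563.27366648 -171.10609314]]
99 [[ 563.24097566 -172.22410949]]
169 [[ 561.6891869  -216.18134208]] [[ 561.62854185 -218.85038784]]
170 [[ 561.67075823 -216.8115971 ]] [[ 561.60880799 -219.52527996]]
171 [[ 561.65228583 -217.44334766]] [[ 561.5890273  -220.20177354]]
172 [[ 561.63376954 -218.07659909]] [[ 561.56919962 -220.87987428]]
173 [[ 561.61520921 -218.71135673]] [[ 561.54932477 -221.55958791]]
```

>>> {"name": "jog_arm", "arguments": {
  "plan": [
    [1,[0.0047,0.131,0],-0.2],
    [1,[0.0047,0.131,0],-0.2],
    [1,[0.0047,0.131,0],-0.2],
    [1,[0.0047,0.131,-0.03],-0.2],
    [1,[0.0047,0.131,-0.07],-0.2],
    [1,[0.0047,0.131,-0.1],-0.2],
    [1,[0.0047,0.131,-0.13],-0.2],
    [1,[0.0047,0.131,-0.15],-0.2],
    [1,[0.0047,0.131,-0.168],-0.2],
    [1,[0.0047,0.131,-0.168],-0.2],
    [1,[0.0047,0.131,-0.168],-0.2]
  ]
}}

```text
clock: 7.25
ee_pos: [0.5643, -0.1305, 0.0783]
eef_rot: [-179.9, -0.0, 88.1]
wrist_force: [1.0, 0.9, -6.1]
gripper_width: 0.0091
grasp_force: 61.3
```

>>> {"name": "jog_arm", "arguments": {
  "plan": [
    [1,[0,0,-0.006],0],
    [1,[0,0,-0.01],0],
    [1,[0,0,-0.013],0],
    [1,[0,0,-0.016],0],
    [1,[0,0,-0.016],0]
  ]
}}

```text
clock: 7.67
ee_pos: [0.5662, -0.132, 0.0674]
eef_rot: [179.9, 0.1, 88.0]
wrist_force: [-14.0, 1.0, 33.0]
gripper_width: 0.0094
grasp_force: 67.2
```

>>> {"name": "jog_arm", "arguments": {
  "plan": [
    [1,[-0.0015,0,0.009],0],
    [1,[-0.0015,0,0.009],0],
    [1,[-0.0015,0,0.009],0]
  ]
}}

```text
clock: 7.92
ee_pos: [0.5642, -0.1322, 0.0723]
eef_rot: [179.9, 0.0, 88.0]
wrist_force: [-0.4, 0.6, -6.5]
gripper_width: 0.0094
grasp_force: 61.4
```

Run:
```python
from h import *
X=[];
for i in range(3):
    p=cam("wrist");s=r.observe();X.append(np.r_[s['ee_pos'],s['eef_rot'],s['wrist_force']])
print(np.round(X,4).tolist())
cv2.imwrite("pics/w3.png",cv2.resize(p["color"][60:360,200:440,::-1],None,fx=2,fy=2))
```

```text
[[0.5638, -0.1322, 0.0716, 179.969, 0.0063, 87.9947, -0.1468, 0.5794, -5.2883], [0.5634, -0.1321, 0.0711, -179.9767, -0.0062, 87.9907, 0.0173, -0.1726, -5.8728], [0.5633, -0.1321, 0.0709, -179.949, -0.0117, 87.9964, 0.2241, 0.1723, -6.06]]
```

View pics/w3.png

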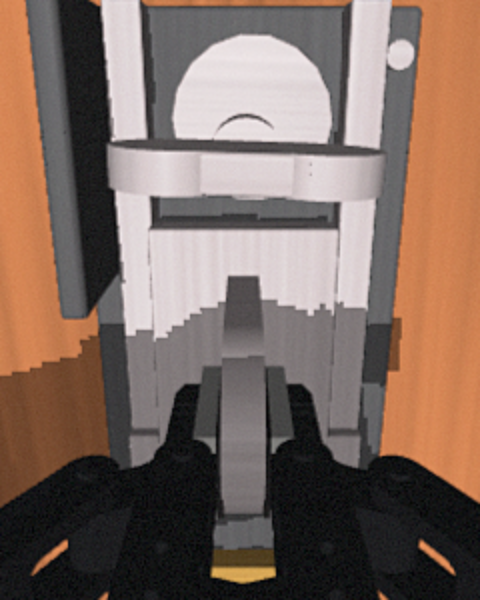

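Picture shows foot level with the wall tops, clear of the wing (row ~165 in crop) and lips; measuring lateral offset.

Run:
```python
from h import *
P=[cam("wrist") for i in range(3)]
p=P[-1];s=r.observe();print(s['ee_pos'],s['eef_rot'])
g=np.mean([cv2.cvtColor(q["color"],cv2.COLOR_RGB2GRAY).astype(float) for q in P],0)
for rr in((176,184),(186,194),(196,206)):
    v=g[rr[0]:rr[1]].mean(0);print(rr,"L",v[250:284].round().astype(int).tolist(),"R",v[360:396].round().astype(int).tolist())
y=190
for z,c in((.045,[275,368.5]),(.030,[261,387])): print(z,back(p,[[k,y] for k in c],z)*1000)
```

```text
[ 0.56339387 -0.13195558  0.07093582] [-1.79947636e+02 -1.88120523e-02  8.80032318e+01]
(176, 184) L [27, 27, 27, 29, 26, 26, 27, 22, 25, 94, 193, 224, 217, 214, 215, 218, 220, 220, 219, 218, 219, 221, 223, 217, 194, 223, 220, 216, 217, 219, 219, 218, 218, 218] R [210, 209, 208, 207, 209, 212, 213, 217, 191, 118, 206, 228, 219, 216, 214, 215, 217, 216, 213, 212, 211, 210, 211, 212, 216, 215, 171, 82, 101, 104, 106, 105, 102, 102, 103, 103]
(186, 194) L [30, 26, 28, 27, 27, 27, 26, 28, 21, 44, 111, 182, 225, 216, 214, 217, 220, 221, 220, 219, 220, 221, 223, 216, 173, 207, 224, 216, 214, 218, 219, 216, 215, 217] R [208, 207, 207, 205, 209, 212, 214, 212, 171, 169, 226, 220, 217, 215, 215, 217, 217, 215, 212, 211, 212, 211, 213, 216, 218, 188, 81, 99, 103, 105, 106, 103, 102, 102, 103, 104]
(196, 206) L [29, 26, 28, 35, 44, 57, 67, 80, 92, 89, 93, 153, 198, 221, 215, 214, 218, 220, 221, 220, 219, 220, 222, 224, 216, 174, 219, 219, 214, 214, 218, 216, 215, 216] R [207, 205, 205, 207, 209, 213, 213, 181, 125, 215, 224, 218, 216, 214, 216, 218, 215, 213, 211, 211, 212, 214, 216, 219, 195, 91, 98, 102, 105, 106, 102, 102, 101, 102, 103, 104]
0.045 [[ 535.36092529  -98.91812452]
 [ 594.56343837 -100.93907057]]
0.03 [[ 522.94859574 -103.05782498]
 [ 609.80370112 -106.02272415]]
```

>>> {"name": "jog_arm", "arguments": {
  "plan": [
    [1,[0.0009,0.001,0],0],
    [1,[0.0009,0.001,-0.003],0],
    [1,[0.0009,0.001,-0.006],0],
    [1,[0.0009,0.001,-0.008],0],
    [1,[0.0009,0.001,-0.008],0],
    [1,[0.0009,0.001,-0.008],0]
  ]
}}

```text
clock: 8.72
ee_pos: [0.5643, -0.131, 0.0633]
eef_rot: [-180.0, -0.0, 88.0]
wrist_force: [-0.3, 0.1, -6.0]
gripper_width: 0.0091
grasp_force: 61.4
```

>>> {"name": "jog_arm", "arguments": {
  "plan": [
    [1,[0,0,-0.004],0],
    [1,[0,0,-0.007],0],
    [1,[0,0,-0.0095],0],
    [1,[0,0,-0.0095],0],
    [1,[0,0,-0.0095],0]
  ]
}}

```text
clock: 9.13
ee_pos: [0.5644, -0.131, 0.0539]
eef_rot: [-180.0, -0.0, 88.0]
wrist_force: [0.3, -0.4, -5.9]
gripper_width: 0.0094
grasp_force: 61.5
```

>>> {"name": "jog_arm", "arguments": {
  "plan": [
    [1,[-0.0004,-0.01,-0.0004],0],
    [1,[-0.0007,-0.02,-0.0004],0],
    [1,[-0.0011,-0.03,-0.0004],0],
    [1,[-0.0015,-0.04,-0.0004],0],
    [1,[-0.0018,-0.05,-0.0004],0],
    [1,[-0.0022,-0.06,-0.0004],0],
    [1,[-0.0025,-0.069,-0.0004],0],
    [1,[-0.0027,-0.0735,-0.0004],0],
    [1,[-0.0027,-0.0745,-0.0004],0],
    [1,[-0.0027,-0.0745,-0.0004],0],
    [1,[-0.0027,-0.0745,-0.0004],0]
  ]
}}

```text
clock: 10.05
ee_pos: [0.5619, -0.2051, 0.0536]
eef_rot: [-180.0, -0.0, 88.0]
wrist_force: [-0.8, -0.3, -5.7]
gripper_width: 0.0094
grasp_force: 61.4
```

>>> {"name": "jog_arm", "arguments": {
  "plan": [
    [1,[0,-0.001,-0.0003],0],
    [1,[0,-0.0018,-0.0003],0],
    [1,[0,-0.0018,-0.0003],0],
    [1,[0,-0.0018,-0.0003],0]
  ]
}}

```text
clock: 10.38
ee_pos: [0.562, -0.2057, 0.0533]
eef_rot: [-180.0, -0.1, 88.1]
wrist_force: [-1.5, 5.2, -4.1]
gripper_width: 0.0092
grasp_force: 61.7
```

>>> {"name": "jog_arm", "arguments": {
  "plan": [
    [0.1,[0,0,0],0],
    [0.1,[0,0,0],0],
    [0.1,[0,0,0],0],
    [0.1,[0,0,0],0],
    [0.1,[0,0,0.03],0],
    [0.1,[0,0,0.06],0],
    [0.1,[0,0,0.1],0],
    [0.1,[0,0,0.14],0],
    [0.1,[0.048,0.445,0.217],121],
    [0.1,[0.048,0.445,0.217],121],
    [0.1,[0.048,0.445,0.217],121],
    [0.1,[0.048,0.445,0.217],121],
    [0.1,[0.048,0.445,0.217],121],
    [0.1,[0.048,0.445,0.217],121],
    [0.1,[0.048,0.445,0.217],121],
    [0.1,[0.048,0.445,0.217],121],
    [0.1,[0.048,0.445,0.217],121],
    [0.1,[0.048,0.445,0.217],121],
    [0.1,[0.048,0.445,0.217],121],
    [0.1,[0.048,0.445,0.217],121]
  ]
}}

```text
clock: 12.05
ee_pos: [0.6082, 0.2479, 0.2729]
eef_rot: [179.6, 0.1, 174.9]
wrist_force: [0.0, 0.7, -0.2]
gripper_width: 0.0387
grasp_force: 0.0
```

Run:
```python
from h import *
s=r.observe();print(s['ee_pos'],s['eef_rot'],s['q'].round())
p=cam("top");cv2.imwrite("pics/top2.png",p["color"][:,:,::-1])
masks(p,"stub",.010);masks(p,"lug",.015)
```

```text
[0.60823077 0.24794732 0.27286059] [1.79565999e+02 9.40765339e-02 1.74878380e+02] [  6.  32. -50.  87.  24.  73.  38.]
lug 0.93 [255.0, 276.0, 296.0, 308.0] [ 32. 100. 226.] [283.7 209.6  81.3  59.5 -69.6]
lug 0.86 [427.0, 166.0, 468.0, 191.0] [204. 193. 197.] [ 564.4 -205.    84.8   58.6   89.8]
lug 0.73 [196.0, 253.0, 236.0, 293.0] [227. 145. 180.] [333.4 363.8  78.5  62.5  44.5]
```

>>> {"name": "jog_arm", "arguments": {
  "plan": [
    [0.1,[0,-0.01,0],33],
    [0.1,[0,-0.01,0],33],
    [0.1,[0,-0.01,0],33],
    [0.1,[0,-0.01,0],33],
    [0.1,[0,-0.01,0],33],
    [0.1,[0,-0.01,0],33],
    [0.1,[0,-0.01,0],33]
  ]
}}

```text
clock: 12.78
ee_pos: [0.6104, 0.2257, 0.2701]
eef_rot: [-179.9, -0.0, -153.5]
wrist_force: [0.4, -0.5, 0.4]
gripper_width: 0.0389
grasp_force: 0.0
```

Run:
```python
from h import *
s=r.observe();print(s['ee_pos'],s['eef_rot'],s['q'].round())
p=cam("wrist");import pickle;pickle.dump(p,open("w4.pkl","wb"))
masks(p,"stub",.012)
cv2.imwrite("pics/w4.png",p["color"][:,:,::-1])
```

```text
[0.61039459 0.22574951 0.27008718] [-1.79947476e+02 -3.21520824e-02 -1.53475621e+02] [ 12.  34. -56.  87.  29.  75.  68.]
stub 0.63 [305.0, 135.0, 356.0, 190.0] [132. 125. 126.] [601.1 234.5  74.   69.8  30.1]
stub 0.58 [304.0, 212.0, 354.0, 272.0] [31. 47. 84.] [723.5 293.1  90.3  77.6  53.6]
stub 0.44 [67.0, 0.0, 154.0, 61.0] [112.5 106.5 107.5] [573.4 -89.5 106.6  62.8 -71.7]
```

View pics/w4.png

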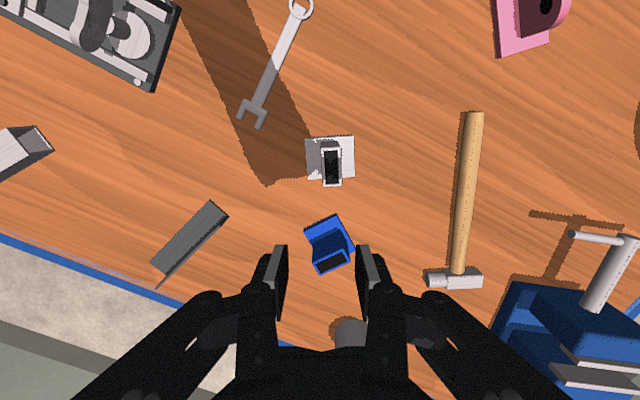

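The grey stub is at (330,160) with a tube overhang; I'll fit its two-box silhouette to the mask.

```bash
cat >> h.py <<'E'
from scipy.optimize import minimize
def boxes(bs,x,y,t):
    c,s=np.cos(t),np.sin(t);o=[]
    for (a,b,z0,z1) in bs:
        P=np.array([[i*a/2,j*b/2,z] for i in(-1,1) for j in(-1,1) for z in(z0,z1)])
        o.append(np.c_[x+c*P[:,0]-s*P[:,1],y+s*P[:,0]+c*P[:,1],P[:,2]])
    return o
def silfit(p,mask,bs,x0,S=8):
    l,t,w,h=cv2.boundingRect(mask.astype(np.uint8));l-=6;t-=6;w+=12;h+=12
    M=cv2.resize(mask[t:t+h,l:l+w].astype(np.float32),None,fx=S,fy=S,interpolation=cv2.INTER_LINEAR)>.5
    def f(v):
        I=np.zeros(M.shape,np.uint8)
        for B in boxes(bs,v[0]/1000,v[1]/1000,np.radians(v[2])):
            q=((proj(p,B)-[l,t]+.5)*S-.5).round().astype(np.int32);cv2.fillConvexPoly(I,cv2.convexHull(q),1)
        return 1-(M&(I>0)).sum()/(M|(I>0)).sum()
    o=minimize(f,x0,method="Nelder-Mead",options=dict(initial_simplex=np.array(x0)+[[0,0,0],[4,0,0],[0,4,0],[0,0,6]],xatol=.02,fatol=1e-5))
    return o.x.round(2),round(1-o.fun,3)
STUB=[(.060,.070,0,.012),(.050,.025,.012,.075)]
E
python3 - <<'E'
from h import *
import pickle
P=[cam("wrist"),cam("top")]
for p in P:
    for d in r.cut_out(p,"stub"):
        m=d["mask"]; c=np.median(p["color"][m],axis=0)
        if c[2]<c[0]+15 and np.hypot(*(rect(p,m,.012)[:2]-[600,233]))<20:
            print(silfit(p,m,STUB,[601,234,29]))
            g=(m&(p["color"].min(2)>0))
E
```

```text
(array([595.74, 231.05,  29.56]), np.float64(0.957))
```

Run:
```python
from h import *
import pickle;p=pickle.load(open("w4.pkl","rb"))
print("tube", (back(p,[[331,164.5]],.075)*1000).round(1))
print("foot corners",(back(p,[[305,138],[353,136],[355.5,178],[308,180]],.012)*1000).round(1))
im=p["color"][:,:,::-1].copy()
im=cv2.resize(im[120:205,280:380],None,fx=6,fy=6,interpolation=cv2.INTER_CUBIC)
for B in boxes(STUB,.59574,.23105,np.radians(29.56)):
    for q in proj(p,B): cv2.circle(im,tuple(((q-[280,120]+.5)*6).astype(int).tolist()),3,(0,255,0),-1)
cv2.imwrite("pics/w4c.png",im)
```

```text
tube [[592.9 229.6]]
foot corners [[586.3 187. ]
 [553.5 246.4]
 [605.3 279. ]
 [639.6 217.4]]
```

View pics/w4c.png

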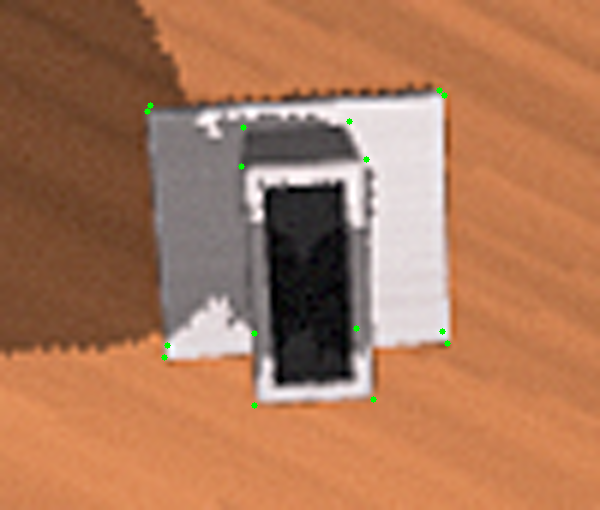

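>>> {"name": "jog_arm", "arguments": {
  "plan": [
    [0.1,[-0.0145,0.0053,-0.03],3.1],
    [0.1,[-0.0145,0.0053,-0.07],3.1],
    [0.1,[-0.0145,0.0053,-0.11],3.1],
    [0.1,[-0.0145,0.0053,-0.15],3.1],
    [0.1,[-0.0145,0.0053,-0.15],3.1],
    [0.1,[-0.0145,0.0053,-0.18],3.1],
    [0.1,[-0.0145,0.0053,-0.21],3.1],
    [0.1,[-0.0145,0.0053,-0.233],3.1],
    [0.1,[-0.0145,0.0053,-0.233],3.1],
    [0.1,[-0.0145,0.0053,-0.233],3.1]
  ]
}}

```text
clock: 13.92
ee_pos: [0.5957, 0.2333, 0.0385]
eef_rot: [180.0, -0.0, -150.0]
wrist_force: [1.0, 0.2, 1.0]
gripper_width: 0.0381
grasp_force: 0.0
```

>>> {"name": "jog_arm", "arguments": {
  "plan": [
    [1,[0,0,0],0],
    [1,[0,0,0],0],
    [1,[0,0,0],0],
    [1,[0,0,0],0],
    [1,[0,0,0],0],
    [1,[0,0,0],0],
    [1,[0,0,0],0]
  ]
}}

```text
clock: 14.5
ee_pos: [0.5972, 0.2341, 0.0404]
eef_rot: [-180.0, 0.3, -150.0]
wrist_force: [0.2, 0.1, 7.1]
gripper_width: 0.0243
grasp_force: 60.6
```

>>> {"name": "jog_arm", "arguments": {
  "plan": [
    [1,[0,0,0.04],0],
    [1,[0,0,0.08],0],
    [1,[0,0,0.12],0],
    [1,[0,0,0.15],0],
    [1,[-0.031,-0.355,0.15],-32],
    [1,[-0.031,-0.355,0.15],-32],
    [1,[-0.031,-0.355,0.15],-32],
    [1,[-0.031,-0.355,0.15],-32],
    [1,[-0.031,-0.355,0.15],-32],
    [1,[-0.031,-0.355,0.15],-32],
    [1,[-0.031,-0.355,0.15],-32],
    [1,[-0.031,-0.355,0.15],-32],
    [1,[-0.031,-0.355,0.15],-32],
    [1,[-0.031,-0.355,0.15],-32],
    [1,[-0.031,-0.355,0.15],-32],
    [1,[-0.031,-0.355,0.15],-32],
    [1,[-0.031,-0.355,0.15],-32],
    [1,[-0.031,-0.355,0.15],-32]
  ]
}}

```text
clock: 16.0
ee_pos: [0.5644, -0.1202, 0.1877]
eef_rot: [180.0, 0.0, 178.2]
wrist_force: [0.8, -0.1, -5.0]
gripper_width: 0.0243
grasp_force: 61.4
```

Run:
```python
from h import *
s=r.observe();print(s['ee_pos'],s['eef_rot'],s['q'].round(),s['clock'],s['gripper_width'],s['wrist_force'])
p=cam("wrist");import pickle;pickle.dump(p,open("w5.pkl","wb"))
im=cv2.resize(p["color"][100:400,190:450,::-1],None,fx=2,fy=2,interpolation=cv2.INTER_CUBIC)
cv2.imwrite("pics/w5.png",im)
```

```text
[ 0.56444724 -0.12019261  0.18766528] [1.79976010e+02 1.27431753e-02 1.78209151e+02] [ 43.  29. -49. 103.  25.  60.  73.] 16.0 0.024347868192406703 [ 0.7600177  -0.10265266 -4.99269574]
```

View pics/w5.png

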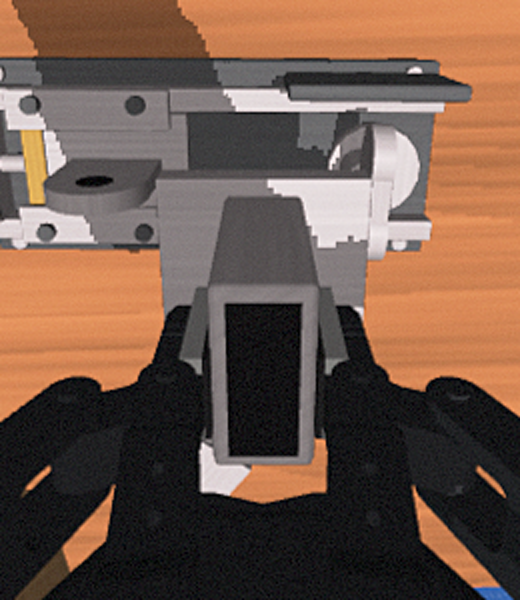

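Foot front edge at crop row ~180 (cols 160–368), tube top opening around (262,380). I'll measure the stub pose in the hand and compare it with the jig axis.

Run:
```python
from h import *
import pickle;p=pickle.load(open("w5.pkl","rb"))
g=cv2.cvtColor(p["color"],cv2.COLOR_RGB2GRAY).astype(float)
for c in((276,296),(300,318),(330,345),(352,368)): print(c,"rows183-195",g[183:196,c[0]:c[1]].mean(1).round().astype(int).tolist())
for y in(196,210,225): print(y,"L264-280",g[y-2:y+3,264:280].mean(0).round().astype(int).tolist(),"R364-384",g[y-2:y+3,364:384].mean(0).round().astype(int).tolist())
zt=.1877-.0404+.012
print((back(p,[[268.5,189],[374,189],[270,210],[373,210]],zt)*1000).round(2))
print("tubetop",(back(p,np.array([[210,288],[318,288],[217,462],[318,462]])/2+[190,100],zt+.063)*1000).round(1))
```

```text
(276, 296) rows183-195 [88, 86, 80, 79, 80, 79, 102, 138, 133, 131, 132, 131, 129]
(300, 318) rows183-195 [60, 66, 79, 82, 82, 79, 102, 137, 133, 130, 131, 132, 130]
(330, 345) rows183-195 [59, 66, 79, 83, 84, 75, 140, 228, 231, 225, 226, 225, 225]
(352, 368) rows183-195 [102, 102, 83, 79, 80, 71, 140, 229, 231, 225, 224, 225, 223]
196 L264-280 [62, 85, 104, 123, 129, 133, 128, 129, 129, 129, 128, 128, 128, 129, 128, 129] R364-384 [223, 223, 223, 223, 223, 223, 222, 223, 223, 225, 220, 200, 224, 216, 216, 216, 219, 215, 215, 216]
210 L264-280 [124, 128, 132, 131, 124, 128, 133, 129, 131, 132, 131, 131, 132, 131, 132, 132] R364-384 [225, 226, 224, 224, 225, 226, 225, 224, 227, 225, 205, 212, 216, 215, 217, 217, 215, 214, 219, 213]
225 L264-280 [121, 118, 119, 120, 119, 123, 127, 131, 129, 131, 129, 130, 130, 128, 131, 128] R364-384 [127, 128, 128, 128, 128, 129, 127, 128, 123, 135, 201, 202, 200, 199, 198, 202, 199, 204, 188, 132]
[[ 531.21 -153.41]
 [ 533.28  -85.71]
 [ 545.64 -153.76]
 [ 547.71  -85.92]]
tubetop [[ 537.9 -131.2]
 [ 538.7 -107.6]
 [ 585.7 -132.4]
 [ 586.5 -107.6]]
```

>>> {"name": "jog_arm", "arguments": {
  "plan": [
    [1,[0.0024,-0.0043,0],-0.3],
    [1,[0.0024,-0.0043,-0.03],-0.3],
    [1,[0.0024,-0.0043,-0.06],-0.3],
    [1,[0.0024,-0.0043,-0.08],-0.3],
    [1,[0.0024,-0.0043,-0.1],-0.3],
    [1,[0.0024,-0.0043,-0.112],-0.3],
    [1,[0.0024,-0.0043,-0.112],-0.3],
    [1,[0.0024,-0.0043,-0.112],-0.3],
    [1,[0.0024,-0.0043,-0.112],-0.3],
    [1,[0.0024,-0.0043,-0.112],-0.3]
  ]
}}

```text
clock: 16.88
ee_pos: [0.568, -0.1263, 0.0769]
eef_rot: [-180.0, 0.2, 177.7]
wrist_force: [-0.5, 0.1, -4.8]
gripper_width: 0.0246
grasp_force: 61.2
```

Run:
```python
from h import *
p=cam("wrist");s=r.observe();print(s['ee_pos'],s['eef_rot'],s['clock'],s['wrist_force'])
import pickle;pickle.dump(p,open("w6.pkl","wb"))
im=cv2.resize(p["color"][100:300,210:430,::-1],None,fx=3,fy=3,interpolation=cv2.INTER_CUBIC)
cv2.imwrite("pics/w6.png",im)
```

```text
[ 0.56782875 -0.12637892  0.0767917 ] [-1.79974161e+02  1.37292278e-01  1.77743207e+02] 16.9333 [-0.6319036  -0.31429555 -5.38207785]
```

View pics/w6.png

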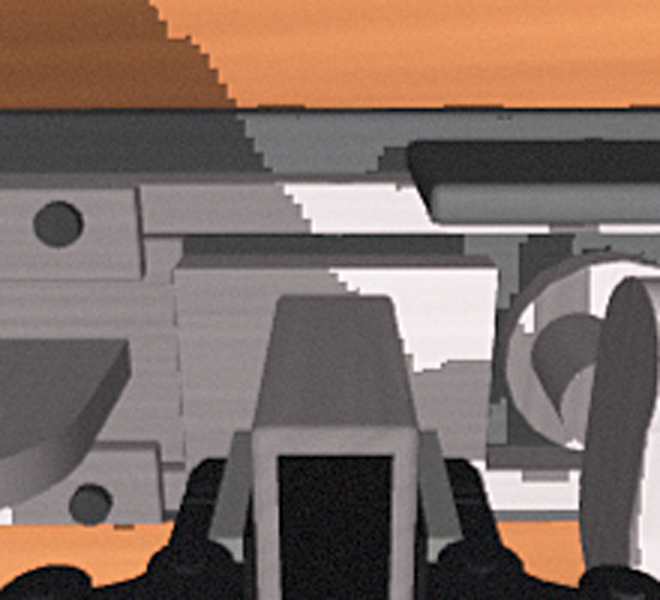

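Between foot front edge (crop row ~267) and the -x wall's inner edge (crop row ~235) a gap shows; computing.

Run:
```python
from h import *
p=cam("wrist");s=r.observe();print(s['ee_pos'],s['eef_rot'])
g=cv2.cvtColor(p["color"],cv2.COLOR_RGB2GRAY).astype(float)
zt=s['ee_pos'][2]-.0404+.012
def e(c,a,b):
    v=g[a:b,c[0]:c[1]].mean(1);print(a,v.round().astype(int).tolist())
e((325,350),172,184);e((345,370),183,194);e((285,305),172,184);e((285,305),183,194)
for u in(270,373):print("foot",[(rw,(back(p,[[u,rw]],zt)*1000).round(1).tolist()) for rw in(188,189,190)])
for u in(300,345):print("wall",[(rw,(back(p,[[u,rw]],.030)*1000).round(1).tolist()) for rw in(177,178,179)])
```

```text
[ 0.56760031 -0.12643638  0.07657691] [-1.79976094e+02  1.13866313e-01  1.77735771e+02]
172 [231, 232, 233, 235, 242, 214, 65, 60, 66, 67, 66, 66]
183 [78, 81, 88, 91, 90, 80, 159, 245, 243, 237, 238]
172 [140, 142, 142, 145, 149, 130, 63, 65, 68, 66, 67, 66]
183 [66, 73, 86, 91, 91, 88, 113, 153, 148, 144, 146]
foot [(188, [[533.8, -158.4]]), (189, [[534.5, -158.4]]), (190, [[535.2, -158.5]])]
foot [(188, [[536.4, -92.3]]), (189, [[537.0, -92.3]]), (190, [[537.7, -92.3]])]
wall [(177, [[531.9, -140.3]]), (178, [[532.6, -140.3]]), (179, [[533.4, -140.4]])]
wall [(177, [[533.1, -108.8]]), (178, [[533.8, -108.8]]), (179, [[534.6, -108.8]])]
```

>>> {"name": "jog_arm", "arguments": {
  "plan": [
    [1,[-0.0005,0,0],0],
    [1,[-0.0005,0,0],0],
    [1,[-0.0005,0,-0.002],0],
    [1,[-0.0005,0,-0.004],0],
    [1,[-0.0005,0,-0.006],0],
    [1,[-0.0005,0,-0.009],0],
    [1,[-0.0005,0,-0.011],0],
    [1,[-0.0005,0,-0.011],0],
    [1,[-0.0005,0,-0.011],0]
  ]
}}

```text
clock: 17.73
ee_pos: [0.5661, -0.1262, 0.0641]
eef_rot: [180.0, -0.0, 177.8]
wrist_force: [-0.2, 0.0, -4.0]
gripper_width: 0.0242
grasp_force: 61.3
```

>>> {"name": "jog_arm", "arguments": {
  "plan": [
    [1,[0,0,-0.003],0],
    [1,[0,0,-0.006],0],
    [1,[0,0,-0.008],0],
    [1,[0,0,-0.009],0],
    [1,[0,0,-0.009],0]
  ]
}}

```text
clock: 18.15
ee_pos: [0.5662, -0.1263, 0.0555]
eef_rot: [-180.0, -0.0, 177.8]
wrist_force: [-2.0, -0.7, -0.7]
gripper_width: 0.0243
grasp_force: 61.8
```

>>> {"name": "jog_arm", "arguments": {
  "plan": [
    [0.1,[0,0,0],0],
    [0.1,[0,0,0],0],
    [0.1,[0,0,0],0],
    [0.1,[0,0,0.03],0],
    [0.1,[0,0,0.07],0],
    [0.1,[0,0,0.11],0],
    [0.25,[0.04,0.059,0.15],0],
    [0.25,[0.04,0.059,0.15],0],
    [0.25,[0.04,0.059,0.15],0],
    [0.25,[0.04,0.059,0.15],0],
    [0.25,[0.04,0.059,0.15],0]
  ]
}}

```text
clock: 19.07
ee_pos: [0.606, -0.0676, 0.2051]
eef_rot: [-180.0, -0.0, 177.8]
wrist_force: [-0.3, -0.9, -0.1]
gripper_width: 0.0318
grasp_force: 0.0
```

```bash
cat >> h.py <<'E'
WING=[(.068,.010,.055,.088)]
E
python3 - <<'E'
from h import *
ps=[cam("wrist"),cam("top")];s=r.observe();print(s['ee_pos'],s['eef_rot'],s['clock'],s['gripper_width'])
for p in ps:
    for d in r.cut_out(p,"wing")[:1]: print("wing",d["conf"],d["extent"],silfit(p,d["mask"],WING,[566.8,-67.1,-2]))
    for d in r.cut_out(p,"stub"): print("stub",round(d["conf"],2),silfit(p,d["mask"],[(.06,.07,.015,.027),(.05,.025,.027,.09)],[564.6,-125,-2]) if abs(rect(p,d["mask"],.03)[1]+125)<60 else 0)
p=ps[0];im=p["color"][:300,170:470,::-1]
cv2.imwrite("pics/w7.png",cv2.resize(im,None,fx=2,fy=2))
E
```

```text
[ 0.60529549 -0.06880155  0.20422934] [-1.79948652e+02 -1.18883594e-01  1.77663876e+02] 19.1667 0.03221529788581822
wing 0.97 [308.9, 116.4, 355.1, 190.5] (array([566.46, -66.61,  -4.09]), np.float64(0.378))
stub 0.71 (array([ 564.89, -126.43,   -1.33]), np.float64(0.951))
stub 0.68 0
wing 0.98 [377.8, 160.0, 399.7, 187.4] (array([565.97, -65.08,  -1.53]), np.float64(0.376))
stub 0.85 0
stub 0.67 (array([ 565.12, -126.04,   -2.2 ]), np.float64(0.92))
stub 0.58 0
stub 0.35 (array([585.15, -52.64, -90.38]), np.float64(0.272))
```

View pics/w7.png

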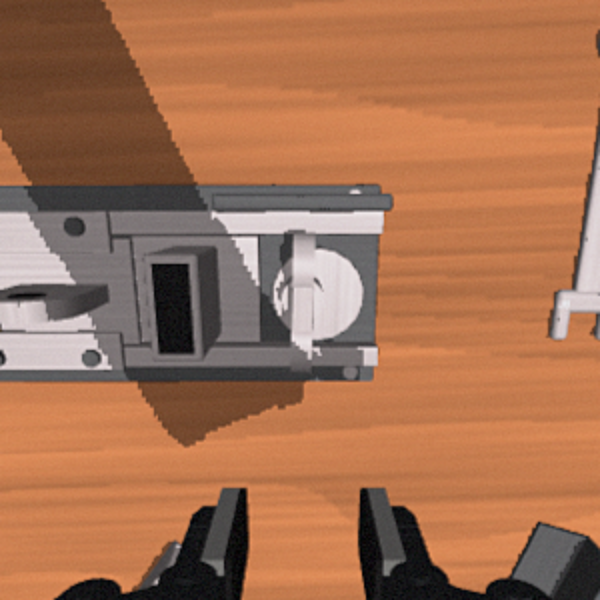

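Wing at crop (303,232)–(303,370), parallel to tool's x, at the expected axis; stub is seated at jig y≈7 mm, lug home. Now to grip the wings.

>>> {"name": "jog_arm", "arguments": {
  "plan": [
    [0.25,[-0.039,0.001,0],0],
    [0.25,[-0.039,0.001,-0.03],0],
    [0.25,[-0.039,0.001,-0.06],0],
    [0.25,[-0.039,0.001,-0.09],0],
    [0.25,[-0.039,0.001,-0.12],0],
    [0.25,[-0.039,0.001,-0.14],0],
    [0.25,[-0.039,0.001,-0.148],0],
    [0.25,[-0.039,0.001,-0.148],0],
    [0.25,[-0.039,0.001,-0.148],0],
    [1,[-0.039,0.001,-0.148],0],
    [1,[-0.039,0.001,-0.148],0],
    [1,[-0.039,0.001,-0.148],0],
    [1,[-0.039,0.001,-0.148],0],
    [1,[-0.039,0.001,-0.148],0]
  ]
}}

```text
clock: 20.53
ee_pos: [0.5685, -0.0666, 0.0591]
eef_rot: [-180.0, 0.2, 177.7]
wrist_force: [-0.9, -1.6, 7.0]
gripper_width: 0.0089
grasp_force: 58.7
```

Run:
```python
from h import *
s=r.observe();print({k:np.round(v,3) for k,v in s.items()})
```

```text
{'clock': np.float64(20.533), 'q': array([ 32.81 ,  37.254, -43.068, 108.841,  34.264,  47.39 ,  59.183]), 'dq': array([-0.021, -0.052,  0.037,  0.021,  0.094, -0.06 , -0.089]), 'tau': array([-7.4600e-01, -5.0881e+01, -1.0660e+01, -1.7842e+01, -1.3000e-02,
       -4.5600e-01,  3.0000e-02]), 'ee_pos': array([ 0.568, -0.067,  0.059]), 'eef_rot': array([-1.79954e+02,  1.55000e-01,  1.77714e+02]), 'wrist_force': array([-0.937, -1.598,  6.989]), 'moment': array([-0.169,  0.239, -0.005]), 'grasp_force': np.float64(58.734), 'gripper_width': np.float64(0.009)}
```

>>> {"name": "jog_arm", "arguments": {
  "plan": [
    [1,[0,0,0],-6],
    [1,[0,0,0],-12],
    [1,[0,0,0],-18],
    [1,[0,0,0],-24],
    [1,[0,0,0],-30],
    [1,[0,0,0],-36],
    [1,[0,0,0],-42],
    [1,[0,0,0],-48],
    [1,[0,0,0],-54],
    [1,[0,0,0],-60],
    [1,[0,0,0],-60]
  ]
}}

```text
clock: 21.45
ee_pos: [0.5674, -0.0682, 0.0591]
eef_rot: [-180.0, 0.2, 117.4]
wrist_force: [-3.7, -5.1, 9.1]
gripper_width: 0.0094
grasp_force: 59.4
```

>>> {"name": "jog_arm", "arguments": {
  "plan": [
    [1,[-0.0004,-0.0005,0],-6],
    [1,[-0.0004,-0.0008,0],-12],
    [1,[-0.0004,-0.0008,0],-18],
    [1,[-0.0004,-0.0008,0],-24],
    [1,[-0.0004,-0.0008,0],-30],
    [1,[-0.0004,-0.0008,0],-36],
    [1,[-0.0004,-0.0008,0],-42],
    [1,[-0.0004,-0.0008,0],-48],
    [1,[-0.0004,-0.0008,0],-54],
    [1,[-0.0004,-0.0008,0],-60],
    [1,[-0.0004,-0.0008,0],-60]
  ]
}}

```text
clock: 22.37
ee_pos: [0.5656, -0.0681, 0.059]
eef_rot: [-180.0, 0.2, 57.4]
wrist_force: [-8.7, -3.1, 14.1]
gripper_width: 0.0092
grasp_force: 60.1
```

Run:
```python
from h import *
s=r.observe();print(s['q'].round(),s['moment'].round(2))
```

```text
[ 12.  31. -14. 110.  11.  40. -42.] [-0.57  1.72 -0.08]
```

>>> {"name": "jog_arm", "arguments": {
  "plan": [
    [1,[-0.001,-0.0003,0.001],-6],
    [1,[-0.001,-0.0003,0.001],-12],
    [1,[-0.001,-0.0003,0.001],-18],
    [1,[-0.001,-0.0003,0.001],-24],
    [1,[-0.001,-0.0003,0.001],-30],
    [1,[-0.001,-0.0003,0.001],-33],
    [1,[-0.001,-0.0003,0.001],-35],
    [1,[-0.001,-0.0003,0.001],-36],
    [1,[-0.001,-0.0003,0.001],-36]
  ]
}}

```text
clock: 23.12
ee_pos: [0.5648, -0.0673, 0.0591]
eef_rot: [180.0, 0.1, 21.9]
wrist_force: [-4.9, -1.9, 5.9]
gripper_width: 0.0091
grasp_force: 63.1
```

Run:
```python
from h import *
s=r.observe();print(s['q'].round(),s['moment'].round(2))
```

```text
[  5.  30.  -5. 111.   4.  39. -71.] [-0.27  1.03  1.08]
```

>>> {"name": "jog_arm", "arguments": {
  "plan": [
    [0.25,[0,0,0],1],
    [0.25,[0,0,0],1],
    [0.25,[0,0,0],1],
    [0.25,[0,0,0],1],
    [0.25,[0,0,0.03],1],
    [0.25,[0,0,0.07],1],
    [0.25,[0,0,0.11],1],
    [0.25,[0,0,0.15],1],
    [0.25,[0.02,-0.1,0.19],1],
    [0.25,[0.02,-0.15,0.19],1],
    [0.25,[0.02,-0.15,0.19],1],
    [0.25,[0.02,-0.15,0.19],1],
    [0.25,[0.02,-0.15,0.19],1],
    [0.25,[0.02,-0.15,0.19],1],
    [0.25,[0.02,-0.15,0.19],1]
  ]
}}

```text
clock: 24.37
ee_pos: [0.5858, -0.2164, 0.248]
eef_rot: [-179.9, -0.0, 22.8]
wrist_force: [0.5, 0.8, -0.3]
gripper_width: 0.0321
grasp_force: 0.0
```

Run:
```python
from h import *
s=r.observe();print(s['ee_pos'],s['wrist_force'],s['gripper_width'],s['clock'])
p=cam("wrist");q=cam("top")
L=[(.06,.08,.015,.027),(.01,.05,.027,.085)]
for c in(p,q):
  for t,bs,y0 in(("stub",[(.06,.07,.015,.027),(.05,.025,.027,.09)],-133),("lug",L,-211)):
    for d in r.cut_out(c,t):
        if abs(rect(c,d["mask"],.03)[1]-y0)<40: print(t,silfit(c,d["mask"],bs,[563,y0,-2]))
a=p["color"][:,:,::-1]; b=cv2.resize(q["color"][140:220,360:500,::-1],None,fx=4,fy=4,interpolation=cv2.INTER_CUBIC)
b=cv2.copyMakeBorder(b,0,0,0,80,0); cv2.imwrite("pics/end.png",np.vstack([cv2.resize(a,(640,280)) if 0 else a[:270],b]))
```

```text
[ 0.58583449 -0.21643621  0.24799459] [ 0.46535591  0.80744826 -0.27608746] 0.03208661847343806 24.3667
stub (array([ 562.74, -136.91,   -2.28]), np.float64(0.975))
lug (array([ 564.89, -212.7 ,   -6.29]), np.float64(0.694))
stub (array([ 563.07, -136.59,    2.16]), np.float64(0.881))
lug (array([ 564.43, -211.26,    6.82]), np.float64(0.683))
```

View pics/end.png

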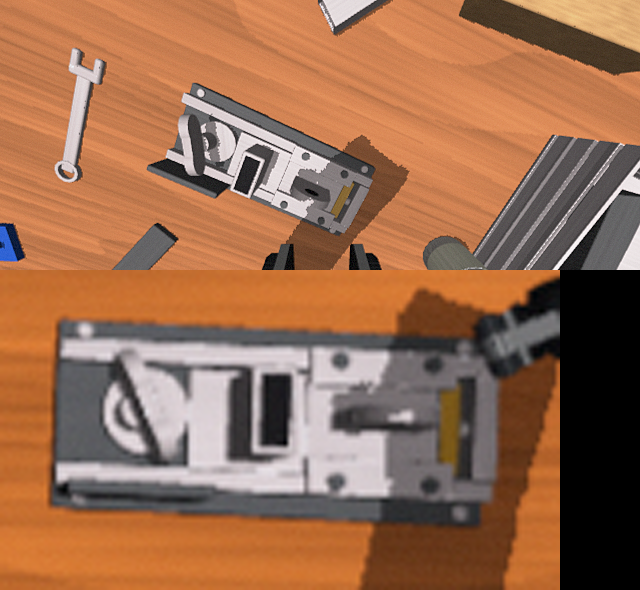

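The picture shows the wing turned to about 155° at (190,145), stub and lug tight together, and the brass stop pressed in. Stub is at jig y ≈ -3.5 mm and the lug at ≈ -78 mm. The robot is clear, so I'm handing in.

```bash
python3 -c "
from station import r
print(r.hand_in())"
```

```text
the job is handed in; nothing more can be done
None
```

The job is handed in at about 24 s, but no verdict came back. By the last pictures the lug (jig y ≈ -78 mm) and the stub (≈ -3.5 mm) are clamped, the wing was turned in a single grip to its end stop at about 155°, and the wrench and hammer were not touched.

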